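# Unstack the soldering things into their trays

## Robot

A 6-joint arm with a two-finger parallel gripper is mounted at the origin on a cart in front of the work surface, level with it; the furniture and walls round the work are solid. World frame = base frame: x ahead of the robot, y to its left, z up, the work surface at z = 0. Lengths are in mm, angles in rad, forces in N, time in s.
With the tool pointing down it reaches from about 300 to 775 mm from the base axis. Payload 14.6 kg.
Tool frame: the origin (TCP) lies midway between the tips of the shut fingers; the grasp point (between the pads) lies 19 mm behind it; z points along the fingers, y is the line along which they close (so a half turn about z gives the same grasp; the last joint's range is limited). The gripper opens to 85 mm and grips with 20 to 120 N. Pads are 22 mm wide; open, the fingers measure 114 mm over their backs; the gripper's body (76 mm by 85 mm) begins 54 mm behind the grasp point. The pads swing forward as they close: fully open they stand 13 mm farther back than shut.
Start: joints at [-1.277, 0.3, 1.521, -0, 1.321, -0.067], TCP at [194.155, -514.581, 231.281] pointing down, gripper open.
Joint ranges: [-3.03, 3.03], [-0.79, 2.21], [0.23, 2.52], [-1.04, 4.18], [0, 3.07], [-2.55, 2.55]. Speed limits (rad/s): [2.22, 2.22, 2.57, 3.14, 3.14, 3.14].

## Interface

Orientations are given as a unit quaternion [w, x, y, z].
In Python, from station import * gives the robot as it stands.
- The arm moves only by the shell command python3 -m handwheel 'ROWS' [FORCE]. ROWS is JSON, a list of rows, each a list of 7 numbers: the turn, a rotation vector about the tool's x, y, z as a fraction of full scale, then the shift along the tool's x, y, z as a fraction of full scale, then the opening, from 0 (shut) to 1 (fully open). A call has 1 to 10 rows; each row shifts and turns the commanded pose from where the row before left it, along the tool's axes as they then stand; what a row does not reach is not made up. Full scale, the value 1, is 250 mm for a shift and 2 rad for a turn. A row lasts 1/8 s, in which the tool goes at most 62.5 mm and 10.7 degrees, less where a joint would pass 70% of its speed; a pose out of reach is approached as far as the arm can. A call with a number of a shift or a turn outside -1 to 1 is refused whole. A call with a gripper value outside its range is refused whole. The fingers move at their own pace and stop on an object; FORCE is the grip in N (left out, the last holds). Time passes only in rows, so rows that do not move let the fingers close. It gives the time, the measured TCP pose, the force, the opening and the grip force at its end, in the units of the state.
- state(): the state, without advancing time (a new reading comes with each control period).
- grab_frame(name): name is "side" or "top"; returns a dict with "img" (420x560x3 uint8, blue, green, red), "fov_y" (degrees; the focal length in pixels is half the picture's height over the tangent of half this angle, whatever the lens; pixels are square), "cx", "cy" (the principal point, pixels), "k1" (the pictures are not rectified: a ray, as slopes to the right and down, at radius r is drawn at 1 + k1 r^2 times it, then the intrinsics apply), "rvec" (rotation vector, rad) and "tvec" (3), from world to camera coordinates, as OpenCV has them. Camera axes: x right, y down, z forward; pixel columns grow to the right and rows downward; lengths in mm; the calibration is good to about 2 mm. A picture is of the moment at which its call begins. There is no depth.
- sign_off(): hands the job in; it is judged then, once.
The state is a dict: "clock": time; "joint_pos": joint angles; "joint_velocities": joint speeds; "tau": joint torques, N m; "tool_pos": TCP position; "orientation": TCP orientation; "force": force on the tool from outside, world axes, zero at the start; "torque": the same for the moment, N m; "opening": finger opening in mm; "gripper_force": force on a finger pad.
Only numpy, scipy, OpenCV 4.12 (cv2) and the standard library are available. Lean on these libraries where they do the work, as an engineer would, in place of code of your own. Each camera call takes 0.05 s, during which the arm holds its last target. There are 200 camera calls.

## Task

Four things have been piled up on the bench: a ferrite core on a flux pot on a solder reel on a small metal enclosure. Take the pile apart and set each in the grey tray that matches its shape and size, lying flat inside the rim: the ferrite core in the small rectangular tray, the pot in the small round one, the reel in the large round one and the enclosure in the large rectangular one, lengthwise. Keep all four upright as they are, and do not push away the hex key and the tweezers that lie between the trays.

Things in the scene. Friction and masses are not known exactly. Their poses are not given: they have to be found in the camera images.
- ferrite_core: black clip-on ferrite core, a block 20 (x) x 32 (y) x 18 (z) mm, top of the pile; origin: centre of the underside, z up
- pot: round flux pot with a yellow lid and pale base, diameter 41 mm (base 40 mm), height 22 mm, second in the pile, under the ferrite core; origin: centre of the underside, z up
- reel: round solder reel with green flanges, diameter 60 mm, height 28.5 mm, third in the pile, under the pot; stands on its flange; origin: centre of the underside, z up
- enclosure: plain die-cast aluminium enclosure, closed, 64 (x) x 110 (y) x 30 (z) mm, at the foot of the pile; stands on the bench; origin: centre of the underside, z up
- small_rect_tray: small rectangular grey tray, inside 38 (x) x 50 (y) mm; fixed to the bench; floor 3 mm thick, rim 3 mm wide and 7 mm high over the bench (4 mm over the tray floor); origin: centre of the underside, z up
- small_round_tray: small round grey tray, inside diameter 59 mm; fixed to the bench; floor 3 mm thick, rim 3 mm wide and 7 mm high over the bench (4 mm over the tray floor); origin: centre of the underside, z up
- large_round_tray: large round grey tray, inside diameter 78 mm; fixed to the bench; floor 3 mm thick, rim 3 mm wide and 7 mm high over the bench (4 mm over the tray floor); origin: centre of the underside, z up
- large_rect_tray: large rectangular grey tray, inside 82 (x) x 128 (y) mm; fixed to the bench; floor 3 mm thick, rim 3 mm wide and 7 mm high over the bench (4 mm over the tray floor); origin: centre of the underside, z up
- hex_key_1: black L-shaped hex key, 31 x 93 x 6 mm, loose on the bench, a bystander; origin: centre of the underside, long arm along y, short arm at the +y end
- tweezers_1: steel tweezers, 15 x 126 x 9 mm, loose on the bench, a bystander; origin: centre of the underside, long axis y
There are look-alikes about, which are no part of the job. Leave any green or purple look-alike of the enclosure alone.

How it is judged:
By the outcome, as a careful person would: the job done as asked, in the order asked, and still so for the second after the job is handed in, with the robot touching nothing.
It also fails if it takes over 106 s, if anything falls off the work surface, if the arm or the gripper's body presses on something with over 40 N, if the wrist force passes 120 N, or if a joint passes its speed limit or range.

## Working session

There is one attempt and no reset: what is moved stays moved. The work goes in short steps, Python scripts to look and compute and a shell command to move; the robot and the scene stay as the last step left them, time stands still between calls to the robot, and variables do not carry over. Pictures are saved under pics/ and viewed, at most 14 in all, crops included, and the job is handed in when it is done.

```bash
mkdir -p pics; ls; python3 - <<'E'
from station import *
import cv2
s=state();print(s)
for n in("top","side"):
    f=grab_frame(n);cv2.imwrite(f"pics/{n}0.png",f["img"]);print({k:v for k,v in f.items() if k!="img"})
E
```

```text
pics
{'clock': 0.0, 'joint_pos': array([-1.27662230e+00,  3.00456467e-01,  1.52160045e+00,  1.91797998e-05,
        1.32065152e+00, -6.65934326e-02]), 'joint_velocities': array([-0.00047244, -0.00217411,  0.00114721, -0.00024639,  0.00115103,
        0.00017237]), 'tau': array([ 1.18494801e-03, -5.43496978e+01, -3.61788833e+01, -2.36976621e-05,
        3.98817763e-03, -2.14983743e-06]), 'tool_pos': array([ 194.08418993, -514.37297901,  230.72113385]), 'orientation': array([-5.55341583e-04,  9.83775195e-01,  1.79404720e-01, -5.41160713e-05]), 'force': array([-0.80329979, -0.45994338,  0.17041944]), 'torque': array([-0.03837898,  0.06250777, -0.01046399]), 'gripper_force': 0.0, 'opening': 85.6652098165359}
{'fov_y': 56.54289973225639, 'cx': 278.6045695662084, 'cy': 215.41936885245278, 'k1': 0.011297404889556334, 'rvec': array([ 2.18135647, -2.16230832,  0.07206125]), 'tvec': array([-118.42544791,  567.99153313, 1191.06874115])}
{'fov_y': 45.82045830673968, 'cx': 278.78150917885023, 'cy': 215.43232773329834, 'k1': -0.09168523966336846, 'rvec': array([ 0.7242064 ,  2.8261746 , -0.76039999]), 'tvec': array([ 552.36414426, -106.04124268, 1978.27063769])}
```

View pics/top0.png

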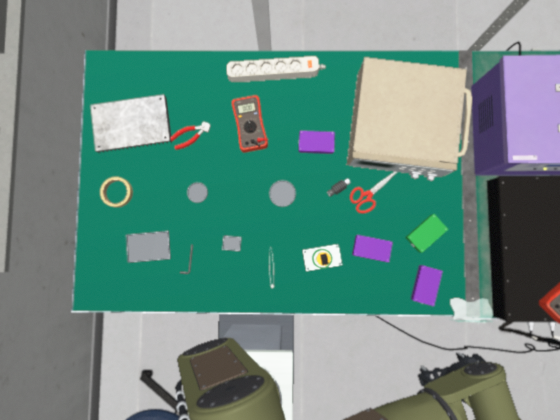

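View pics/side0.png

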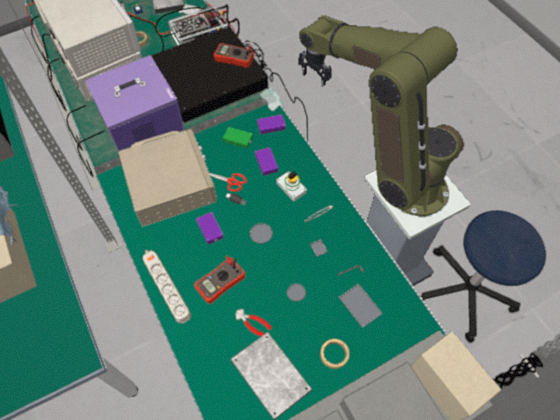

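The top view shows the pile at about (322,258). The trays are: large rectangular (148,247), small rectangular (232,243), small round (197,192) and large round (283,193). The hex key is at (187,260) and the tweezers at (271,268). The purple boxes (317,142), (372,248), (427,285) and the green one (428,233) are look-alikes. The plain metal enclosure is the pale one under the pile, and I'll confirm that in an enlarged crop.

```bash
cat >h.py <<'E'
from station import *
import cv2,numpy as np
from scipy.spatial.transform import Rotation as R
def cam(f):
    F=f["img"].shape[0]/2/np.tan(np.radians(f["fov_y"]/2))
    return np.array([[F,0,f["cx"]],[0,F,f["cy"]],[0,0,1.]]),np.array([f["k1"],0,0,0,0.])
def proj(f,P):
    K,d=cam(f);return cv2.projectPoints(np.float64(P).reshape(-1,1,3),f["rvec"],f["tvec"],K,d)[0][:,0]
def unproj(f,px,z):
    K,d=cam(f);u=cv2.undistortPoints(np.float64(px).reshape(-1,1,2),K,d)[:,0]
    M=cv2.Rodrigues(f["rvec"])[0];c=-M.T@f["tvec"];r=np.c_[u,np.ones(len(u))]@M
    return c+r*((z-c[2])/r[:,2])[:,None]
def blob(f,mask,seed,z):
    n,l,s,c=cv2.connectedComponentsWithStats(mask.astype(np.uint8))
    ids=l[seed[1]-3:seed[1]+4,seed[0]-3:seed[0]+4].ravel();ids=ids[ids>0]
    i=np.bincount(ids).argmax();cs=cv2.findContours((l==i).astype(np.uint8),0,1)[0]
    P=unproj(f,c[i],z)[0];w=unproj(f,cs[0][:,0],z)[:,:2].astype(np.float32)
    return P.round(1),cv2.minAreaRect(w),s[i][4]
def crop(f,x,y,w,h,k,name):cv2.imwrite(name,cv2.resize(f["img"][y:y+h,x:x+w],None,fx=k,fy=k,interpolation=cv2.INTER_CUBIC))
E
python3 - <<'E'
from h import *
f=grab_frame("top");g=grab_frame("side")
hs=cv2.cvtColor(f["img"],cv2.COLOR_BGR2HSV);m=(hs[...,1]<80)&(hs[...,2]>60)
for n,s,z in(("LR",(148,247),7),("SR",(232,243),7),("sr",(197,192),7),("lr",(283,193),7),("encl",(308,258),30)):print(n,blob(f,m,s,z))
hs=cv2.cvtColor(g["img"],cv2.COLOR_BGR2HSV);m=(hs[...,1]<80)&(hs[...,2]>60)
for n,s,z in(("LR",(360,305),7),("SR",(319,247),7),("sr",(296,292),7),("lr",(261,233),7)):print(n,blob(g,m,s,z))
a=cv2.resize(f["img"][235:281,295:350],(440,368),interpolation=2);b=cv2.resize(g["img"][162:208,270:315],(360,368),interpolation=2)
cv2.imwrite("pics/pile.png",np.hstack([a,b]))
crop(f,120,170,190,120,4,"pics/trays.png")
E
```

```text
LR (array([469.6, 295.8,   7. ]), ((469.5689392089844, 296.91204833984375), (86.6825942993164, 136.57301330566406), 5.456051826477051), np.int32(1184))
SR (array([482.3,  34. ,   7. ]), ((482.5315856933594, 33.67967224121094), (57.205596923828125, 43.51146697998047), 84.85649108886719), np.int32(256))
sr (array([642.1, 146.5,   7. ]), ((641.1671752929688, 146.3716278076172), (60.757083892822266, 63.82390213012695), 0.44474250078201294), np.int32(330))
lr (array([ 641.1, -123.4,    7. ]), ((641.610107421875, -123.25096893310547), (80.94451904296875, 80.79216766357422), 45.35371398925781), np.int32(546))
encl (array([ 442.5, -245. ,   30. ]), ((441.42132568359375, -246.4970245361328), (67.83463287353516, 114.43412017822266), 9.986785888671875), np.int32(670))
LR (array([469.6, 299.8,   7. ]), ((469.15301513671875, 298.7981262207031), (89.94152069091797, 135.75051879882812), 5.519822120666504), np.int32(944))
SR (array([482.2,  36.5,   7. ]), ((481.75103759765625, 36.334083557128906), (58.84868621826172, 46.354248046875), 83.86972045898438), np.int32(177))
sr (array([642.4, 148.6,   7. ]), ((641.7337036132812, 148.64617919921875), (60.29439163208008, 63.79603576660156), 61.1729621887207), np.int32(252))
lr (array([ 641.5, -120.9,    7. ]), ((641.9832763671875, -121.42340850830078), (76.85202026367188, 79.65436553955078), 61.2461051940918), np.int32(349))
```

View pics/pile.png

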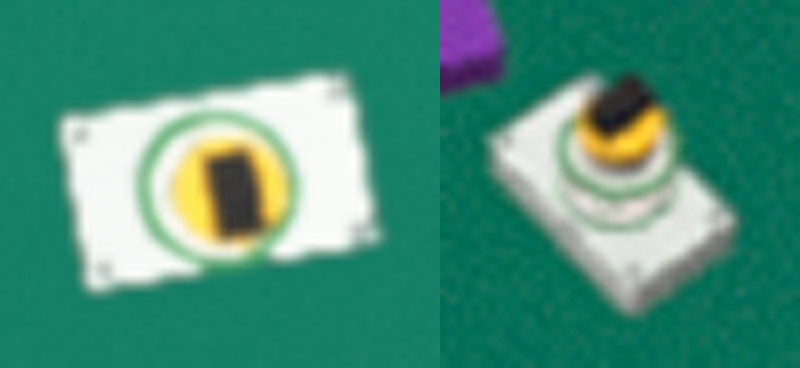

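View pics/trays.png

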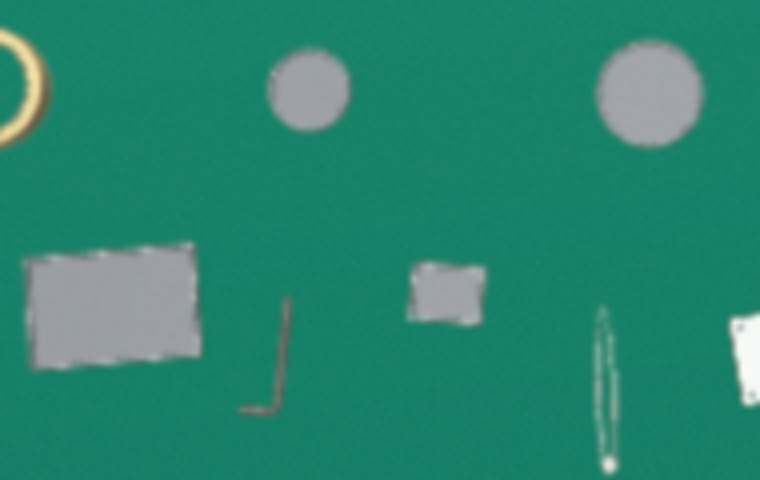

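The crops confirm the pile: a white-grey enclosure, the green-flanged reel, the yellow-lidded pot and the black core, with no other such pile about. All four trays are clear and match their given sizes. Next I'll measure the upper things.

```bash
cat >>h.py <<'E'
def delta(goal,yaw):
    """tool-frame move in handwheel units to goal TCP, tool down, closing axis y at world angle yaw deg (mod 180)"""
    s=state();q=s["orientation"];r=R.from_quat([q[1],q[2],q[3],q[0]])
    yx=yaw+90
    c=[]
    for k in(0,180):
        t=R.from_euler("z",yx+k,degrees=True)*R.from_euler("x",180,degrees=True)
        c.append((r.inv()*t).as_rotvec())
    d=r.inv().apply(np.array(goal)-s["tool_pos"])/250
    print("pos",s["tool_pos"].round(1),"clk",round(s["clock"],2),"j6",s["joint_pos"][5].round(2),"open",round(s["opening"],1))
    print("shift",d.round(4),"norm rows",round(np.linalg.norm(d)/.25,1),"turn options",[x.round(3)/2 for x in c])
E
python3 - <<'E'
from h import *
for n,sd in(("top",(325,258)),("side",(293,180))):
    f=grab_frame(n);I=cv2.resize(f["img"],None,fx=4,fy=4,interpolation=2)
    x0,y0=(295,235) if n=="top" else (270,162)
    hs=cv2.cvtColor(I,cv2.COLOR_BGR2HSV)
    def ms(cond,z,nm):
        m=np.zeros(hs.shape[:2],bool);m[y0*4:(y0+46)*4,x0*4:(x0+50)*4]=cond[y0*4:(y0+46)*4,x0*4:(x0+50)*4]
        k,l,s,c=cv2.connectedComponentsWithStats(m.astype(np.uint8));i=1+s[1:,4].argmax()
        p=np.argwhere(l==i)[:,::-1];px=(p+.5)/4-.5
        w=unproj(f,px,z)[:,:2].astype(np.float32)
        print(n,nm,w.mean(0),cv2.minAreaRect(w),cv2.minEnclosingCircle(w))
    ms(hs[...,2]<95,94 if n=="top" else 90,"core")
    ms((hs[...,0]>15)&(hs[...,0]<32)&(hs[...,1]>110)&(hs[...,2]>150),80.5,"lid")
    ms((hs[...,0]>50)&(hs[...,0]<90)&(hs[...,1]>60)&(hs[...,1]<170)&(hs[...,2]>140),58.5,"ring")
    ms((hs[...,1]<70)&(hs[...,2]>150),30,"encl")
E
```

```text
top core [ 438.0387 -246.919 ] ((438.07330322265625, -246.98597717285156), (26.13558578491211, 13.611320495605469), 11.324129104614258) ((438.1361999511719, -247.04263305664062), 13.700661659240723)
top lid [ 440.8188  -245.07446] ((440.5312194824219, -246.40525817871094), (35.027076721191406, 40.429420471191406), 14.525242805480957) ((439.3310241699219, -246.62115478515625), 20.518741607666016)
top ring [ 440.94464 -250.02339] ((442.430419921875, -244.44613647460938), (70.71223449707031, 115.61322021484375), 10.026981353759766) ((441.66473388671875, -244.5228271484375), 64.39954376220703)
top encl [ 442.99124 -245.25427] ((441.5523681640625, -246.86801147460938), (68.32051849365234, 114.69939422607422), 9.980706214904785) ((441.239990234375, -246.41050720214844), 63.94171142578125)
side core [ 434.1711  -247.59293] ((435.40716552734375, -248.67657470703125), (36.528072357177734, 24.79208755493164), 11.760623931884766) ((435.4146728515625, -247.69219970703125), 19.153247833251953)
side lid [ 441.52222 -234.60767] ((441.54876708984375, -235.83399963378906), (29.453786849975586, 42.58456802368164), 63.26880645751953) ((439.1424865722656, -240.47711181640625), 21.722219467163086)
side ring [ 413.73578 -218.27374] ((415.0364990234375, -214.07220458984375), (9.785682678222656, 52.37630844116211), 0.6721998453140259) ((410.4425048828125, -214.12612915039062), 26.189016342163086)
side encl [ 447.31964 -238.07088] ((440.7961120605469, -243.54489135742188), (82.55095672607422, 118.55973815917969), 9.963964462280273) ((445.63677978515625, -241.60845947265625), 67.2925796508789)
```

```bash
python3 -c "
from h import *
delta((438,-247,150),101.3)"
```

```text
pos [ 194.1 -514.5  231.1] clk 0.3 j6 -0.07 open 85.4
shift [ 1.2904 -0.6567  0.3246] norm rows 5.9 turn options [array([-0.000e+00, -5.000e-04, -1.489e+00]), array([-0.   ,  0.   ,  0.082])]
```

```bash
python3 -m handwheel '[[0,0,0,0.184,-0.094,0.046,1],[0,0,0,0.184,-0.094,0.046,1],[0,0,0,0.184,-0.094,0.046,1],[0,0,0,0.184,-0.094,0.046,1],[0,0,0,0.184,-0.094,0.046,1],[0,0,0,0.184,-0.094,0.046,1],[0,0,0,0.184,-0.094,0.046,1],[0,0,0.082,0,0,0,1],[0,0,0,0,0,0,1],[0,0,0,0,0,0,1]]' 40;  python3 -c "
from h import *
delta((438,-247,86),101.3)"
```

```text
clock: 1.55
tool_pos: [437.2, -247.4, 150.9]
orientation: [0.0, 0.995, 0.1, 0.0]
force: [0.1, -0.8, 0.4]
opening: 85.3
gripper_force: 0.0
pos [ 437.2 -247.4  150.9] clk 1.55 j6 0.78 open 85.3
shift [ 0.0036 -0.001   0.2597] norm rows 1.0 turn options [array([ 0.    ,  0.    , -1.5695]), array([ 0.   , -0.   ,  0.001])]
```

```bash
python3 -m handwheel '[[0,0,0,0.004,-0.001,0.13,1],[0,0,0,0,0,0.13,1],[0,0,0,0,0,0,1],[0,0,0,0,0,0,0],[0,0,0,0,0,0,0],[0,0,0,0,0,0,0],[0,0,0,0,0,0,0],[0,0,0,0,0,0,0]]' 35
```

```text
clock: 2.55
tool_pos: [438.5, -246.7, 86.4]
orientation: [0.0, 0.995, 0.098, 0.0]
force: [-1.4, 0.7, 6.2]
opening: 17.7
gripper_force: 34.9
```

```bash
python3 -m handwheel '[[0,0,0,0,0,-0.04,0],[0,0,0,0,0,-0.1,0],[0,0,0,0,0,-0.16,0],[0,0,0,0,0,0,0]]';  python3 - <<'E'
from h import *
f=grab_frame("top");g=grab_frame("side")
a=cv2.resize(f["img"][235:281,295:350],(440,368),interpolation=2);b=cv2.resize(g["img"][152:198,270:315],(360,368),interpolation=2)
cv2.imwrite("pics/lift1.png",np.hstack([a,b]))
E
```

```text
clock: 3.05
tool_pos: [439.3, -247.2, 164.0]
orientation: [0.002, 0.995, 0.098, 0.002]
force: [0.7, -0.3, -1.6]
opening: 17.6
gripper_force: 34.3
```

View pics/lift1.png

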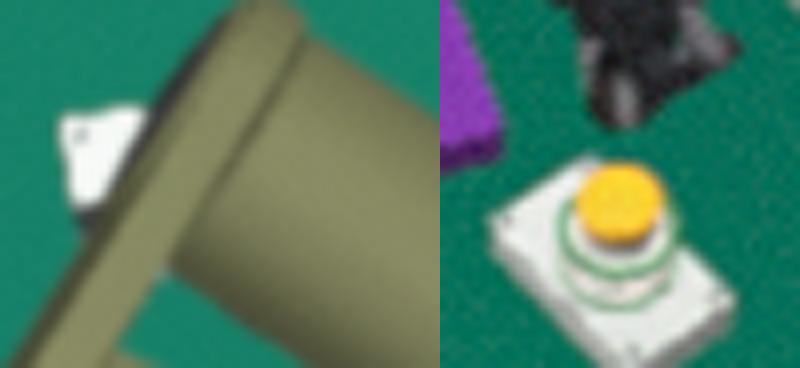

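The side view shows the core lifted away and the pot undisturbed.

```bash
python3 -c "
from h import *
delta((482.2,35,110),-5.5)"
```

```text
pos [ 438.2 -246.5  161. ] clk 3.15 j6 0.79 open 17.2
shift [ 0.3927 -1.0699  0.2036] norm rows 4.6 turn options [array([ 0.   , -0.   , -0.639]), array([-0.   , -0.   ,  0.932])]
```

```bash
python3 -m handwheel '[[0,0,0,0.0655,-0.178,0.034,0],[0,0,0,0.0655,-0.178,0.034,0],[0,0,0,0.0655,-0.178,0.034,0],[0,0,0,0.0655,-0.178,0.034,0],[0,0,0,0.0655,-0.178,0.034,0],[0,0,0,0.0655,-0.178,0.034,0],[0,0,-0.08,0,0,0,0],[0,0,-0.08,0,0,0,0],[0,0,-0.08,0,0,0,0],[0,0,-0.08,0,0,0,0]]'
python3 -m handwheel '[[0,0,-0.08,0,0,0,0],[0,0,-0.08,0,0,0,0],[0,0,-0.08,0,0,0,0],[0,0,-0.079,0,0,0,0],[0,0,0,0,0,0,0],[0,0,0,0,0,0,0]]'
python3 - <<'E'
from h import *
delta((482.2,35,9.5),-5.5)
f=grab_frame("top")
I=cv2.resize(f["img"],None,fx=4,fy=4,interpolation=2)
a=cv2.resize(f["img"][235:281,295:350],(440,368),interpolation=2)
b=cv2.resize(grab_frame("side")["img"][220:266,295:340],(360,368),interpolation=2)
cv2.imwrite("pics/p2.png",np.hstack([a,b]))
hs=cv2.cvtColor(I,cv2.COLOR_BGR2HSV);Y=(hs[...,0]>15)&(hs[...,0]<32)&(hs[...,1]>110)&(hs[...,2]>150)
Y[:940]=0;Y[1124:]=0;Y[:,:1180]=0;Y[:,1400:]=0
w=unproj(f,(np.argwhere(Y)[:,::-1]+.5)/4-.5,80.5)[:,:2].astype(np.float32);print(w.mean(0),cv2.minEnclosingCircle(w))
E
```

```text
clock: 4.4
tool_pos: [481.8, 34.6, 108.7]
orientation: [-0.0, 0.913, 0.409, -0.001]
force: [-0.5, -0.3, -0.4]
opening: 17.2
gripper_force: 34.4
clock: 5.15
tool_pos: [482.2, 34.5, 109.3]
orientation: [-0.0, 0.741, 0.671, -0.0]
force: [0.2, -0.3, 0.6]
opening: 17.4
gripper_force: 34.4
pos [482.2  34.5 109.3] clk 5.15 j6 0.1 open 17.4
shift [0.0021 0.0004 0.3993] norm rows 1.6 turn options [array([-0.0005,  0.    , -0.0015]), array([0.000e+00, 5.000e-04, 1.569e+00])]
[ 438.6922  -246.78708] ((439.1561584472656, -246.63531494140625), 20.52454376220703)
```

View pics/p2.png

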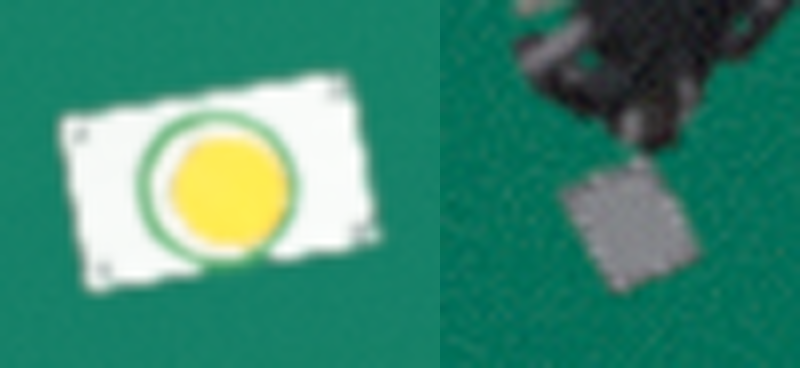

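The top view shows the bare yellow lid, still centred at about (323.6,258.9). The core hangs ready over the small rectangular tray.

```bash
python3 -m handwheel '[[0,0,0,0.002,0,0.2,0],[0,0,0,0,0,0.13,0],[0,0,0,0,0,0.04,0],[0,0,0,0,0,0.02,0],[0,0,0,0,0,0.009,0],[0,0,0,0,0,0,0],[0,0,0,0,0,0,0]]'
```

```text
clock: 6.12
tool_pos: [482.8, 35.0, 10.6]
orientation: [0.0, 0.74, 0.672, 0.0]
force: [-0.2, -0.7, 1.0]
opening: 17.3
gripper_force: 34.4
```

```bash
python3 -m handwheel '[[0,0,0,0,0,0.006,0],[0,0,0,0,0,0,0],[0,0,0,0,0,0,0]]'
```

```text
clock: 6.5
tool_pos: [482.8, 35.0, 9.5]
orientation: [0.0, 0.74, 0.672, 0.0]
force: [-4.4, 0.2, 14.3]
opening: 17.7
gripper_force: 36.1
```

Contact is felt, so I'll release and rise.

```bash
python3 -m handwheel '[[0,0,0,0,0,0,0.5],[0,0,0,0,0,0,0.6],[0,0,0,0,0,0,0.6],[0,0,0,0,0,-0.1,0.7],[0,0,0,0,0,-0.25,1],[0,0,0,0,0,-0.25,1],[0,0,0,0,0,0,1]]' ; python3 -c "
from h import *
delta((439,-246.7,150),101)"
```

```text
clock: 7.38
tool_pos: [484.3, 35.0, 163.0]
orientation: [0.003, 0.74, 0.672, 0.003]
force: [-0.2, 0.4, -1.0]
opening: 85.5
gripper_force: 0.0
pos [484.3  35.  163. ] clk 7.38 j6 0.09 open 85.5
shift [-1.1391 -0.0729  0.0505] norm rows 4.6 turn options [array([ 0.003 ,  0.0035, -0.9295]), array([ 0.003 , -0.003 ,  0.6415])]
```

```bash
python3 -m handwheel '[[0,0,0,-0.228,-0.015,0.01,1],[0,0,0,-0.228,-0.015,0.01,1],[0,0,0,-0.228,-0.015,0.01,1],[0,0,0,-0.228,-0.015,0.01,1],[0,0,0,-0.228,-0.015,0.01,1],[0,0,0,0,0,0,1],[0,0,0,0,0,0,1]]' ; python3 - <<'E'
from h import *
delta((439,-246.7,64.3),-5.5)
g=grab_frame("top");f=grab_frame("side")
crop(f,255,130,75,75,7,"pics/p3.png")
I=cv2.resize(g["img"],None,fx=4,fy=4,interpolation=2);hs=cv2.cvtColor(I,cv2.COLOR_BGR2HSV)
D=(hs[...,2]<95);D[:900]=0;D[1040:]=0;D[:,:870]=0;D[:,1000:]=0
w=unproj(g,(np.argwhere(D)[:,::-1]+.5)/4-.5,15)[:,:2].astype(np.float32);print("core",w.mean(0),cv2.minAreaRect(w))
crop(g,120,170,190,120,4,"pics/p3b.png")
E
```

```text
clock: 8.25
tool_pos: [436.2, -246.4, 145.3]
orientation: [-0.001, 0.74, 0.672, -0.0]
force: [0.1, -0.2, -0.3]
opening: 85.1
gripper_force: 0.0
pos [ 436.2 -246.4  145.3] clk 8.25 j6 -0.49 open 85.1
shift [-3.000e-04  1.150e-02  3.239e-01] norm rows 1.3 turn options [array([-0.0005, -0.0005, -0.    ]), array([-5.0000e-04,  1.0000e-03,  1.5705e+00])]
core [483.0075    34.278545] ((482.63623046875, 34.157493591308594), (17.083511352539062, 30.491518020629883), 0.5118595361709595)
```

View pics/p3b.png

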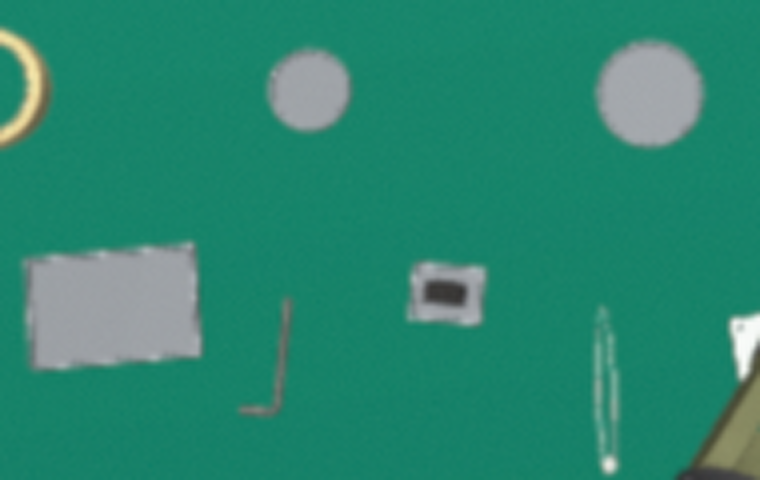

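The core lies centred and aligned in its tray at crop (446,292), and the bystanders haven't moved. Next is the pot.

```bash
python3 -m handwheel '[[0,0,0,0,0.0115,0.164,1],[0,0,0,0,0,0.12,1],[0,0,0,0,0,0.04,1],[0,0,0,0,0,0,1],[0,0,0,0,0,0,0.2],[0,0,0,0,0,0,0.2],[0,0,0,0,0,0,0.2],[0,0,0,0,0,0,0.2],[0,0,0,0,0,0,0.2],[0,0,0,0,0,0,0.2]]' 35
```

```text
clock: 9.6
tool_pos: [439.7, -247.4, 66.0]
orientation: [0.001, 0.74, 0.672, 0.0]
force: [-1.8, 1.9, 9.0]
opening: 38.9
gripper_force: 34.4
```

```bash
python3 -m handwheel '[[0,0,0,0,0,-0.04,0.2],[0,0,0,0,0,-0.08,0.2],[0,0,0,0,0,-0.1,0.2],[0,0,0,0,0,-0.05,0.2],[0,0,0,0,0,0,0.2]]'; python3 - <<'E'
from h import *
delta((641.5,147.5,80),-5.5)
crop(grab_frame("side"),255,130,75,75,7,"pics/p4.png")
E
```

```text
clock: 10.22
tool_pos: [439.6, -247.3, 133.2]
orientation: [0.001, 0.74, 0.672, 0.0]
force: [-0.6, -0.3, -0.7]
opening: 38.7
gripper_force: 35.5
pos [ 439.6 -247.3  133.2] clk 10.22 j6 -0.49 open 38.7
shift [1.6495 0.6523 0.2125] norm rows 7.1 turn options [array([ 0.0005,  0.0005, -0.    ]), array([ 5.000e-04, -1.000e-03,  1.571e+00])]
```

View pics/p4.png

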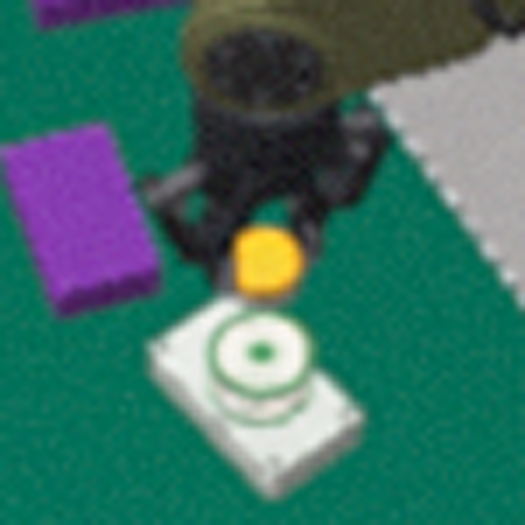

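The pot hangs level in the grip, and the reel and enclosure below are undisturbed.

```bash
python3 -m handwheel '[[0,0,0,0.206,0.0815,0.0,0.2],[0,0,0,0.206,0.0815,0.02,0.2],[0,0,0,0.206,0.0815,0.03,0.2],[0,0,0,0.206,0.0815,0.03,0.2],[0,0,0,0.206,0.0815,0.03,0.2],[0,0,0,0.206,0.0815,0.03,0.2],[0,0,0,0.206,0.0815,0.03,0.2],[0,0,0,0.206,0.0815,0.03,0.2],[0,0,0,0,0,0,0.2],[0,0,0,0,0,0,0.2]]'; python3 - <<'E'
from h import *
delta((641.5,147.5,11.5),-5.5)
f=grab_frame("top")
I=cv2.resize(f["img"],None,fx=4,fy=4,interpolation=2)
hs=cv2.cvtColor(I,cv2.COLOR_BGR2HSV)
G=(hs[...,0]>50)&(hs[...,0]<90)&(hs[...,1]>45)&(hs[...,1]<170)&(hs[...,2]>130)
G[:247*4]=0;G[270*4:]=0;G[:,:311*4]=0;G[:,:].__setitem__((slice(None),slice(334*4,None)),0)
cv2.imwrite("pics/m.png",np.hstack([cv2.resize(f["img"][240:276,302:344],None,fx=9,fy=9,interpolation=2),cv2.cvtColor(cv2.resize((G*255).astype(np.uint8)[960:1104,1208:1376],(378,324)),8)]))
E
```

```text
clock: 11.52
tool_pos: [640.5, 147.0, 81.3]
orientation: [-0.0, 0.74, 0.672, -0.001]
force: [0.2, -0.4, -0.8]
opening: 38.8
gripper_force: 35.5
pos [640.5 147.   81.3] clk 11.53 j6 0.27 open 38.8
shift [0.0026 0.0044 0.279 ] norm rows 1.1 turn options [array([-0.001 ,  0.0005,  0.    ]), array([-5.0000e-04, -1.5000e-03, -1.5705e+00])]
```

View pics/m.png

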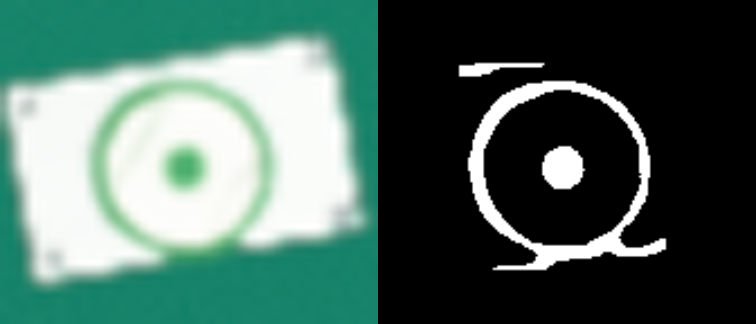

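The top view shows the reel's hub at about (322.1,258.2). Now I'll set the pot down.

```bash
python3 -m handwheel '[[0,0,0,0.0026,0.004,0.16,0.2],[0,0,0,0,0,0.08,0.2],[0,0,0,0,0,0.03,0.2],[0,0,0,0,0,0.01,0.2],[0,0,0,0,0,0,0.2],[0,0,0,0,0,0,0.2],[0,0,0,0,0,0,0.2]]'; python3 -c "
from h import *
f=grab_frame('top');print(unproj(f,[(322.05,258.15)],58.5),unproj(f,[(302+91.5/9,258),(302+275/9,258),(322,240+79/9),(322,240+256/9)],58.5))"
```

```text
clock: 12.45
tool_pos: [642.4, 147.9, 13.0]
orientation: [0.0, 0.74, 0.672, 0.0]
force: [-0.2, -0.1, -0.0]
opening: 38.5
gripper_force: 35.5
[[ 439.23584972 -244.80399348   58.5       ]] [[ 439.38463114 -215.37085242   58.5       ]
 [ 439.99690679 -276.05895712   58.5       ]
 [ 467.07949385 -244.65377457   58.5       ]
 [ 408.78021568 -244.65475799   58.5       ]]
```

```bash
python3 -m handwheel '[[0,0,0,0,0,0.008,0.2],[0,0,0,0,0,0,0.2],[0,0,0,0,0,0,0.2]]'
```

```text
clock: 12.88
tool_pos: [642.3, 147.9, 10.7]
orientation: [0.0, 0.74, 0.672, 0.0]
force: [-1.0, 1.1, 3.5]
opening: 38.5
gripper_force: 35.8
```

```bash
python3 -m handwheel '[[0,0,0,0,0,0,0.75],[0,0,0,0,0,0,0.75],[0,0,0,0,0,0,0.75],[0,0,0,0,0,-0.1,1],[0,0,0,0,0,-0.2,1],[0,0,0,0,0,-0.2,1],[0,0,0,0,0,0,1]]' ; python3 -c "
from h import *
delta((438.8,-245.3,130),10)"
```

```text
clock: 13.75
tool_pos: [643.8, 148.2, 140.2]
orientation: [0.002, 0.74, 0.672, 0.003]
force: [0.4, -0.1, -0.5]
opening: 85.4
gripper_force: 0.0
pos [643.8 148.2 140.2] clk 13.75 j6 0.27 open 85.4
shift [-1.6453 -0.6658  0.0329] norm rows 7.1 turn options [array([ 0.0035, -0.0005, -0.135 ]), array([-5.0000e-04, -5.5000e-03,  1.4355e+00])]
```

```bash
python3 -m handwheel '[[0,0,0,-0.206,-0.083,0.003,1],[0,0,0,-0.206,-0.083,0.003,1],[0,0,0,-0.206,-0.083,0.003,1],[0,0,0,-0.206,-0.083,0.003,1],[0,0,0,-0.206,-0.083,0.003,1],[0,0,0,-0.206,-0.083,0.003,1],[0,0,0,-0.206,-0.083,0.003,1],[0,0,0,-0.206,-0.083,0.003,1],[0,0,-0.068,0,0,0,1],[0,0,-0.068,0,0,0,1]]' ;python3 -m handwheel '[[0,0,0,0,0,0,1],[0,0,0,0,0,0,1]]'; python3 - <<'E'
from h import *
delta((438.8,-245.3,31),10)
f=grab_frame("top");I=cv2.resize(f["img"],None,fx=4,fy=4,interpolation=2)
hs=cv2.cvtColor(I,cv2.COLOR_BGR2HSV);Y=(hs[...,0]>15)&(hs[...,0]<32)&(hs[...,1]>110)&(hs[...,2]>150)
Y[:700]=0;Y[840:]=0;Y[:,:700]=0;Y[:,880:]=0
w=unproj(f,(np.argwhere(Y)[:,::-1]+.5)/4-.5,25)[:,:2].astype(np.float32);print("pot",w.mean(0),cv2.minEnclosingCircle(w))
E
```

```text
clock: 15.0
tool_pos: [436.7, -246.8, 128.8]
orientation: [-0.001, 0.641, 0.767, -0.0]
force: [0.1, -0.1, -0.9]
opening: 85.4
gripper_force: 0.0
clock: 15.25
tool_pos: [437.4, -246.1, 129.2]
orientation: [-0.0, 0.643, 0.766, -0.0]
force: [-0.2, 0.1, 0.1]
opening: 85.7
gripper_force: 0.0
pos [ 437.4 -246.1  129.2] clk 15.25 j6 -0.76 open 85.7
shift [0.0022 0.0064 0.3928] norm rows 1.6 turn options [array([-0.    , -0.    , -0.0005]), array([-5.00e-04,  5.00e-04,  1.57e+00])]
pot [641.84814 148.4087 ] ((642.0418701171875, 148.37234497070312), 21.92746353149414)
```

The pot sits centred in its tray. Next is the reel.

```bash
python3 -m handwheel '[[0,0,0,0.002,0.006,0.2,1],[0,0,0,0,0,0.12,1],[0,0,0,0,0,0.05,1],[0,0,0,0,0,0.022,1],[0,0,0,0,0,0,1],[0,0,0,0,0,0,0.5],[0,0,0,0,0,0,0.5],[0,0,0,0,0,0,0.5],[0,0,0,0,0,0,0.5],[0,0,0,0,0,0,0.5]]' 45
```

```text
clock: 16.55
tool_pos: [439.1, -245.8, 32.6]
orientation: [0.001, 0.642, 0.767, 0.0]
force: [-3.5, 2.6, 9.9]
opening: 58.4
gripper_force: 47.3
```

```bash
python3 -m handwheel '[[0,0,0,0,0,-0.02,0.5],[0,0,0,0,0,-0.05,0.5],[0,0,0,0,0,-0.1,0.5],[0,0,0,0,0,-0.06,0.5],[0,0,0,0,0,0,0.5]]'; python3 - <<'E'
from h import *
delta((641.6,-122.3,80),10)
crop(grab_frame("side"),255,140,75,75,7,"pics/p5.png")
E
```

```text
clock: 17.18
tool_pos: [439.2, -245.8, 90.1]
orientation: [0.001, 0.642, 0.767, 0.0]
force: [-0.8, 0.1, -3.4]
opening: 58.3
gripper_force: 49.5
pos [ 439.2 -245.8   90.1] clk 17.18 j6 -0.76 open 58.3
shift [0.3449 0.8834 0.0414] norm rows 3.8 turn options [array([0.001 , 0.0005, 0.0005]), array([-1.00e-03,  1.00e-03, -1.57e+00])]
```

View pics/p5.png

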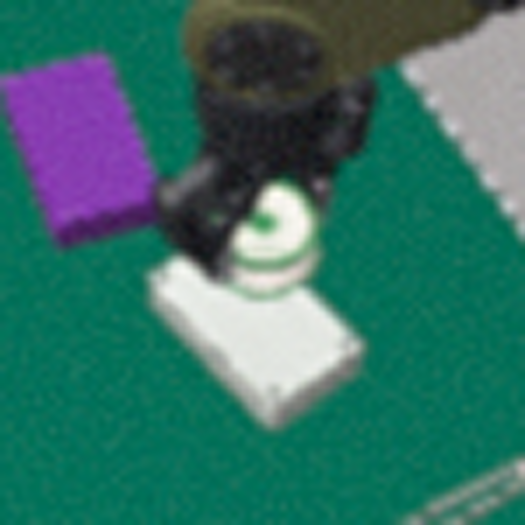

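The reel hangs level in the grip and the enclosure stayed put. I'll carry it to the large round tray.

```bash
python3 -m handwheel '[[0,0,0,0.03,0.08,0,0.5],[0,0,0,0.06,0.15,0,0.5],[0,0,0,0.06,0.15,0,0.5],[0,0,0,0.06,0.15,0,0.5],[0,0,0,0.06,0.15,0,0.5],[0,0,0,0.045,0.13,0.02,0.5],[0,0,0,0.03,0.073,0.02,0.5],[0,0,0,0,0,0,0.5],[0,0,0,0,0,0,0.5]]'; python3 - <<'E'
from h import *
delta((641.6,-122.3,7),10)
E
```

```text
clock: 18.35
tool_pos: [640.3, -122.3, 78.3]
orientation: [-0.001, 0.642, 0.766, -0.0]
force: [0.1, -0.3, -2.7]
opening: 58.3
gripper_force: 49.6
pos [ 640.3 -122.3   78.3] clk 18.35 j6 -0.42 open 58.3
shift [-0.0011  0.0053  0.285 ] norm rows 1.1 turn options [array([-0.0005, -0.0005,  0.0005]), array([ 5.00e-04, -1.00e-03, -1.57e+00])]
```

```bash
python3 -m handwheel '[[0,0,0,-0.001,0.005,0.14,0.5],[0,0,0,0,0,0.09,0.5],[0,0,0,0,0,0.035,0.5],[0,0,0,0,0,0.015,0.5],[0,0,0,0,0,0,0.5],[0,0,0,0,0,0,0.5],[0,0,0,0,0,0,0.5]]'
```

```text
clock: 19.23
tool_pos: [642.6, -122.1, 9.6]
orientation: [0.0, 0.642, 0.767, 0.0]
force: [-0.1, 1.1, -4.1]
opening: 58.4
gripper_force: 49.5
```

```bash
python3 -m handwheel '[[0,0,0,0,0,0.009,0.5],[0,0,0,0,0,0.003,0.5],[0,0,0,0,0,0,0.5],[0,0,0,0,0,0,0.5]]'
```

```text
clock: 19.73
tool_pos: [642.3, -122.1, 6.0]
orientation: [-0.0, 0.642, 0.767, -0.0]
force: [0.1, 0.0, -3.3]
opening: 58.5
gripper_force: 49.6
```

```bash
python3 -m handwheel '[[0,0,0,0,0,0.005,0.5],[0,0,0,0,0,0,0.5],[0,0,0,0,0,0,0.5]]'
```

```text
clock: 20.1
tool_pos: [642.4, -122.1, 5.7]
orientation: [0.0, 0.642, 0.767, 0.0]
force: [-4.2, 0.1, 5.9]
opening: 58.1
gripper_force: 50.5
```

Contact is felt at the expected height, so I'll release.

```bash
python3 -m handwheel '[[0,0,0,0,0,0,0.9],[0,0,0,0,0,0,0.9],[0,0,0,0,0,0,0.9],[0,0,0,0,0,-0.08,1],[0,0,0,0,0,-0.2,1],[0,0,0,0,0,-0.15,1],[0,0,0,0,0,0,1],[0,0,0,0,0,0,1]]'; python3 - <<'E'
from h import *
delta((441.5,-246,100),10)
f=grab_frame("top")
hs=cv2.cvtColor(f["img"],cv2.COLOR_BGR2HSV);m=(hs[...,1]<80)&(hs[...,2]>60);print(blob(f,m,(318,258),30))
g=grab_frame("side");hs=cv2.cvtColor(g["img"],cv2.COLOR_BGR2HSV);m=(hs[...,1]<80)&(hs[...,2]>150);print(blob(g,m,(291,185),30))
E
```

```text
clock: 21.1
tool_pos: [642.1, -122.0, 112.5]
orientation: [-0.0, 0.642, 0.767, 0.0]
force: [-0.2, 0.2, 0.4]
opening: 85.3
gripper_force: 0.0
pos [ 642.1 -122.   112.5] clk 21.1 j6 -0.42 open 85.3
shift [-0.348 -0.877  0.05 ] norm rows 3.8 turn options [array([-0.    , -0.    ,  0.0005]), array([ 0.  , -0.  , -1.57])]
(array([ 441.4, -246.3,   30. ]), ((441.42132568359375, -246.4970245361328), (67.83463287353516, 114.43412017822266), 9.986785888671875), np.int32(840))
(array([ 439.2, -209.9,   30. ]), ((438.0093994140625, -210.00668334960938), (75.60496520996094, 45.295745849609375), 11.125683784484863), np.int32(191))
```

```bash
python3 -m handwheel '[[0,0,0,-0.087,-0.219,0.0,1],[0,0,0,-0.087,-0.219,0.0,1],[0,0,0,-0.087,-0.219,0.02,1],[0,0,0,-0.087,-0.219,0.03,1],[0,0,0,0,0,0,1],[0,0,0,0,0,0,1],[0,0,0,0,0,0,1]]'; python3 - <<'E'
from h import *
delta((441.4,-246.3,6),10)
f=grab_frame("top")
crop(f,100,160,230,125,3.4,"pics/p6.png")
E
```

```text
clock: 22.08
tool_pos: [442.8, -245.4, 99.6]
orientation: [-0.0, 0.642, 0.767, 0.0]
force: [0.3, 0.0, -0.5]
opening: 85.8
gripper_force: 0.0
pos [ 442.8 -245.4   99.6] clk 22.07 j6 -0.76 open 85.8
shift [-0.0025 -0.0059  0.3745] norm rows 1.5 turn options [array([-0.    , -0.    ,  0.0015]), array([ 0.    , -0.    , -1.5695])]
```

View pics/p6.png

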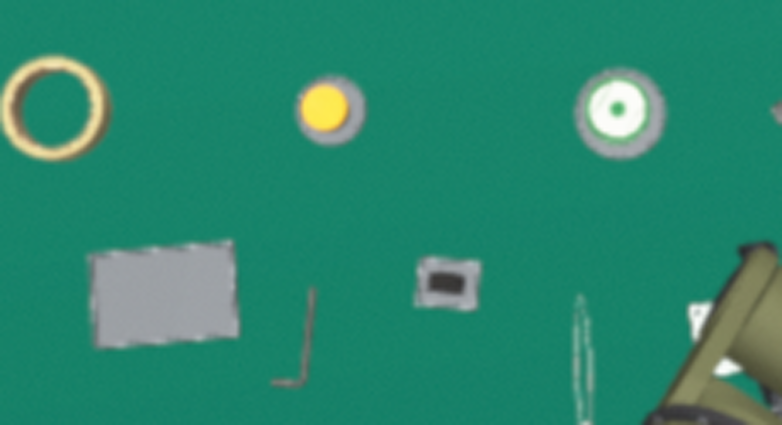

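The top view shows the core, pot and reel in their trays, at crop (446,283), (324,107) and (617,108). The hex key and tweezers are untouched. Next is the enclosure.

```bash
python3 -m handwheel '[[0,0,0,-0.0025,-0.006,0.2,1],[0,0,0,0,0,0.11,1],[0,0,0,0,0,0.04,1],[0,0,0,0,0,0.025,1],[0,0,0,0,0,0,1],[0,0,0,0,0,0,0.5],[0,0,0,0,0,0,0.5],[0,0,0,0,0,0,0.5],[0,0,0,0,0,0,0.5],[0,0,0,0,0,0,0.5]]' 70
```

```text
clock: 23.38
tool_pos: [441.2, -247.2, 7.3]
orientation: [0.001, 0.642, 0.766, 0.0]
force: [-2.3, 2.5, 9.7]
opening: 62.4
gripper_force: 77.4
```

```bash
python3 -m handwheel '[[0,0,0,0,0,-0.02,0.5],[0,0,0,0,0,-0.06,0.5],[0,0,0,0,0,-0.12,0.5],[0,0,0,0,0,-0.08,0.5],[0,0,0,0,0,0,0.5]]'; python3 - <<'E'
from h import *
delta((469.4,297,78),5.5)
crop(grab_frame("side"),255,140,75,75,7,"pics/p7.png")
E
```

```text
clock: 24.0
tool_pos: [441.3, -247.4, 77.9]
orientation: [0.002, 0.642, 0.767, 0.0]
force: [0.3, -0.3, -3.2]
opening: 62.5
gripper_force: 77.5
pos [ 441.3 -247.4   77.9] clk 24.0 j6 -0.76 open 62.5
shift [ 2.1241  0.492  -0.0041] norm rows 8.7 turn options [array([0.0015, 0.001 , 0.04  ]), array([-1.500e-03,  2.000e-03, -1.531e+00])]
```

View pics/p7.png

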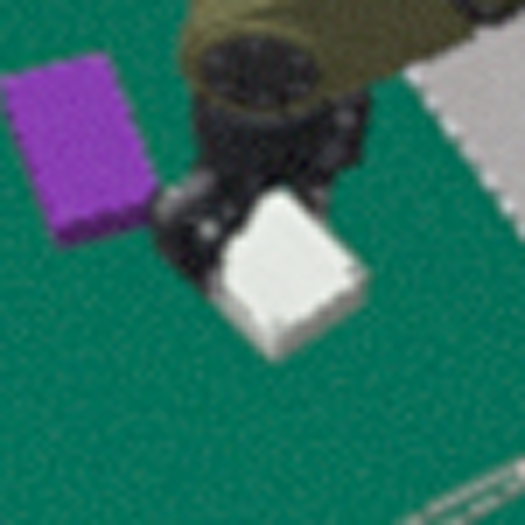

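The enclosure is lifted level. I'll carry it over.

```bash
python3 -m handwheel '[[0,0,0,0.08,0.018,0,0.5],[0,0,0,0.16,0.037,0,0.5],[0,0,0,0.212,0.049,0,0.5],[0,0,0,0.212,0.049,0,0.5],[0,0,0,0.212,0.049,0,0.5],[0,0,0,0.212,0.049,0,0.5],[0,0,0,0.212,0.049,0,0.5],[0,0,0,0.212,0.049,0,0.5],[0,0,0,0.212,0.049,0,0.5],[0,0,0,0.2,0.046,0,0.5]]'; python3 -m handwheel '[[0,0,0,0.12,0.028,0,0.5],[0,0,0,0.08,0.018,0,0.5],[0,0,0.04,0,0,0,0.5],[0,0,0,0,0,0,0.5],[0,0,0,0,0,0,0.5]]';python3 - <<'E'
from h import *
delta((469.4,297,12),5.5)
E
```

```text
clock: 25.3
tool_pos: [464.2, 248.5, 75.1]
orientation: [-0.0, 0.642, 0.767, -0.001]
force: [0.5, -0.0, -3.5]
opening: 62.6
gripper_force: 77.4
clock: 25.92
tool_pos: [468.1, 297.0, 75.8]
orientation: [-0.0, 0.672, 0.741, -0.0]
force: [0.1, 0.1, -1.8]
opening: 62.4
gripper_force: 77.3
pos [468.1 297.   75.8] clk 25.93 j6 0.4 open 62.4
shift [-0.0004  0.0055  0.2553] norm rows 1.0 turn options [array([-0.    ,  0.    ,  0.0005]), array([-0.0000e+00, -5.0000e-04, -1.5705e+00])]
```

```bash
python3 -m handwheel '[[0,0,0,0,0.003,0.12,0.5],[0,0,0,0,0,0.08,0.5],[0,0,0,0,0,0.035,0.5],[0,0,0,0,0,0.013,0.5],[0,0,0,0,0,0,0.5],[0,0,0,0,0,0,0.5],[0,0,0,0,0,0,0.5]]'
```

```text
clock: 26.8
tool_pos: [469.1, 297.5, 14.5]
orientation: [0.0, 0.672, 0.74, 0.0]
force: [-0.9, -0.5, -3.1]
opening: 62.3
gripper_force: 77.3
```

```bash
python3 -m handwheel '[[0,0,0,0,0,0.009,0.5],[0,0,0,0,0,0.006,0.5],[0,0,0,0,0,0,0.5],[0,0,0,0,0,0,0.5]]'
```

```text
clock: 27.3
tool_pos: [469.0, 297.4, 10.4]
orientation: [0.0, 0.672, 0.74, 0.0]
force: [-2.7, 0.4, 0.8]
opening: 62.3
gripper_force: 77.7
```

Down on the floor of the tray. I'll release, rise clear and check.

```bash
python3 -m handwheel '[[0,0,0,0,0,0,1],[0,0,0,0,0,0,1],[0,0,0,0,0,0,1],[0,0,0,0,0,-0.08,1],[0,0,0,0,0,-0.2,1],[0,0,0,0,0,-0.2,1],[0,0,0,-0.24,0,0,1],[0,0,0,-0.24,0,0,1],[0,0,0,-0.24,0,0,1],[0,0,0,-0.24,0,0,1]]';python3 -m handwheel '[[0,0,0,-0.24,0,0,1],[0,0,0,-0.24,0,0,1],[0,0,0,-0.24,0,0,1],[0,0,0,-0.24,0,0,1],[0,0,0,0,0,0,1],[0,0,0,0,0,0,1]]'; python3 - <<'E'
from h import *
f=grab_frame("top");g=grab_frame("side")
hs=cv2.cvtColor(f["img"],cv2.COLOR_BGR2HSV);m=(hs[...,1]<80)&(hs[...,2]>190);print(blob(f,m,(148,247),33))
a=cv2.resize(f["img"][160:285,110:310],(480,300),interpolation=2);b=cv2.resize(g["img"][215:335,235:395],(400,300),interpolation=2)
c=np.zeros((600,480,3),np.uint8);c[:300]=a;c[300:,:400]=b;cv2.imwrite("pics/p8.png",c)
E
```

```text
clock: 28.55
tool_pos: [491.9, 56.7, 130.5]
orientation: [0.0, 0.672, 0.74, 0.0]
force: [1.1, 0.4, 0.5]
opening: 85.4
gripper_force: 0.0
clock: 29.3
tool_pos: [514.8, -180.1, 130.1]
orientation: [-0.0, 0.673, 0.74, -0.0]
force: [0.2, 0.5, -0.2]
opening: 85.3
gripper_force: 0.0
(array([469.5, 297.3,  33. ]), ((468.9530944824219, 297.1728515625), (67.5548324584961, 111.15686798095703), 5.678475856781006), np.int32(777))
```

View pics/p8.png

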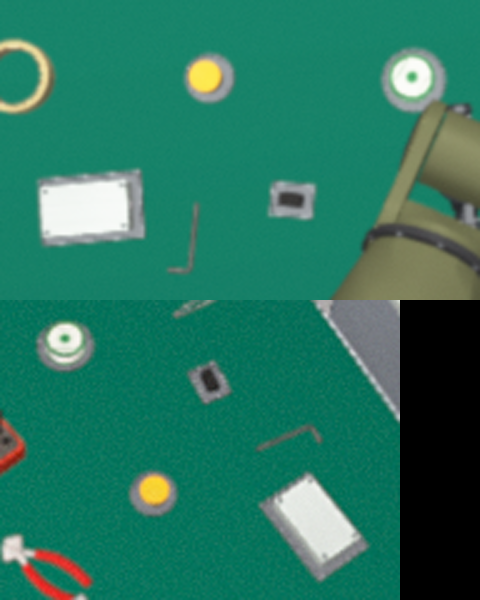

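All four lie flat inside their trays in both views. The enclosure measures (469,297), yaw 5.7°, against the tray's (469.5,298), 5.5°. The hex key is where it was, and the tweezers' visible end in the side view looks unmoved.

```bash
python3 -c "
from station import *
print(sign_off())"
```

```text
the job is handed in; nothing more can be done
None
```

The pile is apart and the job is handed in at about 29 s of the 106 s allowed: core, pot, reel and enclosure each lie flat and upright in their matching trays in both camera views, and the hex key and tweezers were not touched.

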